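# Fetch the rear pail from a crowded hook

## Robot

A 6-joint arm with a two-finger parallel gripper is mounted at the origin on a cart in front of the work surface, level with it; the furniture and walls round the work are solid. World frame = base frame: x ahead of the robot, y to its left, z up, the work surface at z = 0. Lengths are in m, angles in degrees, forces in N, time in s.
With the tool pointing down it reaches from about 0.3 to 0.75 m from the base axis. Payload 8.5 kg.
Tool frame: the origin (TCP) lies on the mounting face of the last link; the fingertips stand tip_extent ahead of it and the grasp point (between the pads) lies 155 mm ahead of it (tip_extent is the distance from the TCP to the fingertips, in m); z points along the fingers, y is the line along which they close (so a half turn about z gives the same grasp; the last joint's range is limited). The gripper opens to 85 mm and grips with 20 to 120 N. Pads are 22 mm wide; open, the fingers measure 114 mm over their backs; the gripper's body (76 mm by 85 mm) begins 54 mm behind the grasp point. The pads swing forward as they close: fully open they stand 13 mm farther back than shut.
Start: joints at [61.92, 21.807, 74.336, -0, 83.858, -12.336], TCP at [0.149, 0.529, 0.405] pointing down, gripper open.
Joint ranges: [-178.18, 178.18], [-50.72, 133.34], [12.68, 142.11], [-81.47, 261.47], [9.98, 163.14], [-165.26, 165.26]. Speed limits (degrees/s): [136.94, 136.94, 180, 180, 180, 180].

## Interface

Orientations are given as a 3x3 rotation matrix whose columns are the frame's x, y, z axes.
In Python, from rig import observe, get_image, camera_params, close_job, tip_extent gives the robot as it stands.
- The arm moves only by the shell command python3 -m creep 'ROWS' [FORCE]. ROWS is JSON, a list of rows, each an object with "jaw": the gripper's target within -1 to 1 (shut at 1, half-way at 0, fully open at -1); "travel": the shift along the world's x, y, z in mm, a list of three; "roll": the turn about the world's z in rad. A call has 1 to 12 rows; each row is the pose to reach, as a shift and turn from the pose commanded when the call began; what a row does not reach only later rows make up. A row lasts 1/10 s, in which the tool goes at most 50 mm and 8.59 degrees, less where a joint would pass 70% of its speed; a pose out of reach is approached as far as the arm can. A call with a gripper value outside its range is refused whole. The fingers move at their own pace and stop on an object; FORCE is the grip in N (left out, the last holds). Time passes only in rows, so rows that repeat a pose let the fingers close. It gives the time, the measured TCP pose, the force, the opening and the grip force at its end, in the units of the state.
- observe(): the state, without advancing time (a new reading comes with each control period).
- get_image(name): name is "scene" or "top"; returns (picture, depth): 480x640x3 uint8, red, green, blue; 480x640 float32, m along the optical axis (not along the pixel's ray), 0 where there is no reading.
- camera_params(name): a dict with "mtx" (3x3 intrinsics, pixels), "extrinsics" (4x4, takes a point from camera to world coordinates). Camera axes: x right, y down, z forward; pixel columns grow to the right and rows downward; lengths in m; the calibration is good to about 2 mm. A picture is of the moment at which its call begins. camera_params takes no time and is no camera call.
- close_job(): hands the job in; it is judged then, once.
The state is a dict: "time_s": time; "q": joint angles; "qvel": joint speeds; "joint_efforts": joint torques, N m; "position": TCP position; "tool_rot": TCP orientation; "ft_force": force on the tool from outside, world axes, zero at the start; "wrist_torque": the same for the moment, N m; "grip_width": finger opening in m; "gripper_force": force on a finger pad.
Only numpy, scipy, OpenCV 4.12 (cv2) and the standard library are available. Lean on these libraries where they do the work, as an engineer would, in place of code of your own. Each camera call takes 0.05 s, during which the arm holds its last target. There are 200 camera calls.

## Task

The small steel pail at the back of the crowded hook is wanted. Take off the pail hanging in front of it and hang that one on the arm of the empty hook stand; then take the rear pail off and stand it upright on the middle of the single coaster at the front of the worktop.

Things in the scene. Friction and masses are not known exactly. Their poses are not given: they have to be found in the camera images.
- front_pail: round steel pail, 66 mm to the rim, 56 across, ~0.15 kg, hanging upright, front (robot side) of the crowded hook, axis 26-40 mm from its tip. Origin: underside centre; z up; -x along the arm to the tip. Wire loop: crown underside (rests on arm) at z 118, free 50 above rim. On it a wooden grip 14 thick (x), 44 (y), z 124-158: pinch from above across x; fingers below z 120 hit the arm.
- rear_pail: lower steel pail, 50 mm to the rim, 56 across, base 52, ~0.15 kg, hanging behind front_pail by the post, 62-78 mm from it, axis 98-108 from the hook's tip. Origin, axes as front_pail. Crown underside z 102; wooden grip 14 (x) x 44 (y), z 108-142; fingers stay above z 104 while it hangs. To free a pail: lift 20-25 mm, draw it along its -x until its body is past the tip.
- spare_hook: empty hook stand, fixed; the crowded one is identical, either may be on the left. Origin: worktop, foot of the post; z up; from the post's top a level 8 mm bar (arm) points along -x. Arm's top at z 175 mm, straight from x -14 to -148; then an upturned ball tip at x -156, top at z 188. Wooden foot x -170 to 40, y -50 to 50, 14 high. Carry pails past it on the robot's side.
- coaster: flat square coaster, 98 x 98 x 6 mm, fixed, alone near the front edge of the worktop; origin: centre of its underside, on the worktop (its top is 6 mm higher); z up. The stack of like coasters at the back is not meant.
There are look-alikes about, which are no part of the job. What is shaped like the front_pail but purple is not meant.

How it is judged:
By the outcome, as a careful person would: the job done as asked, in the order asked, and still so for the second after the job is handed in, with the robot touching nothing.
It also fails if it takes over 54 s, if anything falls off the work surface, if the arm or the gripper's body presses on something with over 40 N, if the wrist force passes 120 N, or if a joint passes its speed limit or range.

## Working session

There is one attempt and no reset: what is moved stays moved. The work goes in short steps, Python scripts to look and compute and a shell command to move; the robot and the scene stay as the last step left them, time stands still between calls to the robot, and variables do not carry over. Pictures are saved under pics/ and viewed, at most 10 in all, crops included, and the job is handed in when it is done.

```bash
ls; mkdir -p pics; python3 - <<'E'
from rig import *
import cv2, numpy as np
print(tip_extent if not callable(tip_extent) else tip_extent())
s=observe(); print(s['time_s'],s['position'],s['tool_rot'],s['grip_width'])
for n in ('scene','top'):
    im,d=get_image(n); cv2.imwrite(f'pics/{n}0.png',im[:,:,::-1]); np.savez(f'pics/{n}0.npz',im=im,d=d)
    p=camera_params(n); print(n,np.round(p['mtx'],1).tolist(),np.round(p['extrinsics'],3).tolist())
E
```

```text
pics
0.1734
0.0 [0.14920439 0.5293276  0.40411325] [[-9.62497905e-01  2.71288171e-01 -7.15206717e-04]
 [ 2.71288898e-01  9.62497117e-01 -1.27772020e-03]
 [ 3.41754026e-04 -1.42383066e-03 -9.99998928e-01]] 0.0851457829613217
scene [[523.5, 0.0, 320.8], [0.0, 523.5, 234.7], [0.0, 0.0, 1.0]] [[0.775, -0.408, 0.482, -0.244], [-0.631, -0.497, 0.595, -0.731], [-0.003, -0.766, -0.643, 1.111], [0.0, 0.0, 0.0, 1.0]]
top [[497.0, 0.0, 313.9], [0.0, 497.0, 248.2], [0.0, 0.0, 1.0]] [[-0.056, -0.975, 0.215, 0.29], [-0.998, 0.056, -0.009, 0.27], [-0.003, -0.215, -0.977, 1.285], [0.0, 0.0, 0.0, 1.0]]
```

View pics/scene0.png

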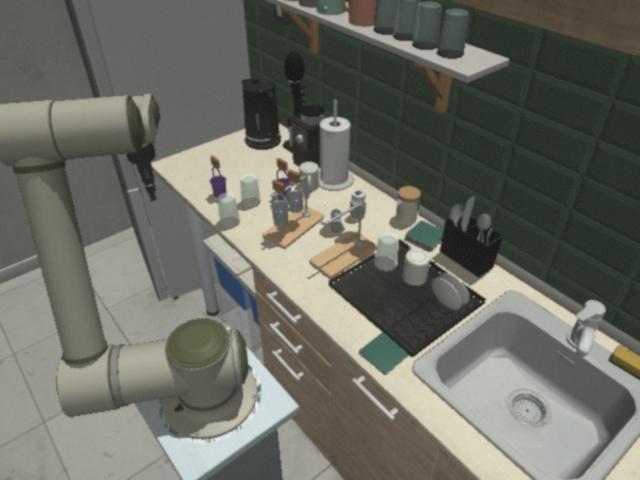

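View pics/top0.png

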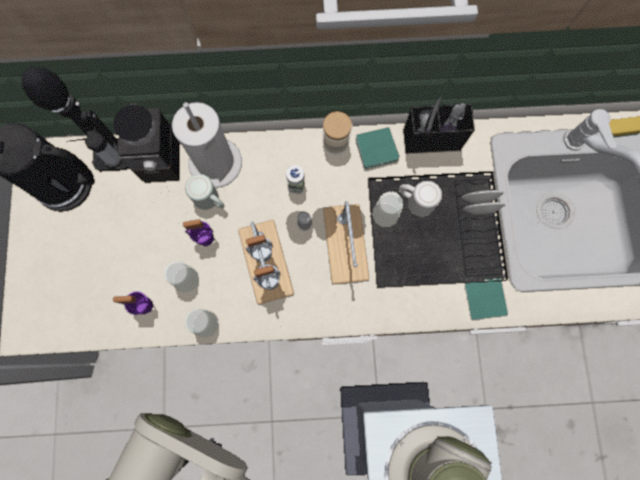

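The top view shows the crowded hook at (265,262), the empty hook at (347,243), the front coaster at (487,300) and the coaster stack at (377,148). Candidates that could be confused:
- **Grey pails on the crowded hook:** front at (267,280), rear at (260,250).
- **Purple pails:** (138,302) and (202,235). These are not meant.
- **Glasses:** (200,322) and (178,275).
- **Coasters:** single at (487,300), stack at (377,148).

Next is one close crop and the measurements.

```bash
cat > h.py <<'E'
import numpy as np, cv2
from rig import camera_params
def cloud(n,d):
    p=camera_params(n);K=p['mtx'];E=np.array(p['extrinsics']);K=np.array(K)
    v,u=np.mgrid[:480,:640]
    c=np.stack([(u-K[0,2])/K[0,0]*d,(v-K[1,2])/K[1,1]*d,d],-1)
    w=c@E[:3,:3].T+E[:3,3]; w[d==0]=np.nan; return w
def px(n,P):
    p=camera_params(n);K=np.array(p['mtx']);E=np.linalg.inv(np.array(p['extrinsics']))
    c=np.atleast_2d(P)@E[:3,:3].T+E[:3,3]; c=c@K.T; return c[:,:2]/c[:,2:]
def rect(P):
    (cx,cy),s,a=cv2.minAreaRect((P[:,:2]*1000).astype(np.float32)); return np.round([cx,cy,*s,a],1)
E
python3 - <<'E'
from h import *
T=np.load('pics/top0.npz');S=np.load('pics/scene0.npz')
im,d=T['im'],T['d'];w=cloud('top',d)
a=cv2.resize(im[205:315,225:385,::-1],None,fx=5,fy=5,interpolation=cv2.INTER_CUBIC)[:, :800]
cv2.imwrite('pics/crop1.png',a[:600])
si=S['im'][140:290,200:400,::-1];cv2.imwrite('pics/crop2.png',cv2.resize(si,None,fx=4,fy=4,interpolation=cv2.INTER_CUBIC))
def sub(n,w,u0,u1,v0,v1,z0,z1):
    q=w[v0:v1,u0:u1].reshape(-1,3);return q[(q[:,2]>z0)&(q[:,2]<z1)]
print('table z',np.nanmedian(w[320:335,300:340,2]))
for nm,b in dict(crowdfoot=(232,300,215,310),sparefoot=(320,372,198,290)).items():
    q=sub('t',w,*b,.008,.022);print(nm,len(q),rect(q))
g=im.astype(int);m=(g[...,1]-g[...,0]>25)
for b in ((455,520,270,330),(350,405,120,175)):
    q=w[b[2]:b[3],b[0]:b[1]][m[b[2]:b[3],b[0]:b[1]]];q=q[~np.isnan(q[:,0])];print('coaster',len(q),rect(q),np.median(q[:,2]))
# high things
for n,W,b in (('top',w,(225,385,195,315)),('scene',cloud('scene',S['d']),(255,380,150,260))):
    W=W[b[2]:b[3],b[0]:b[1]]
    k=(W[...,2]>.155)&(W[...,2]<.30)&(W[...,0]>.2)
    l,lab,st,ce=cv2.connectedComponentsWithStats(k.astype(np.uint8))
    for i in range(1,l):
        q=W[lab==i]
        if len(q)>8: print(n,st[i][:2]+[b[0],b[2]],st[i][2:],rect(q),np.round(np.percentile(q[:,2],[2,50,98]),3))
E
```

```text
table z 0.0006998838501495186
crowdfoot 1802 [542.2 387.  161.4 232.8  82. ]
sparefoot 2646 [587.  161.1 222.2 140.5   3.3]
coaster 1267 [ 414.5 -177.2   93.1   93.2    3.9] 0.006657640058824965
coaster 1118 [842.7  69.   97.3 100.4  11.5] 0.02268816666335005
top [344 201] [ 13  67 234] [565.8 173.8 163.3   8.4   3.1] [0.169 0.175 0.186]
top [245 222] [ 34  66 566] [529.5 383.6 162.2  60.9  13.6] [0.159 0.202 0.219]
scene [322 150] [22  3 45] [790.  478.7  20.7  73.8  48.7] [0.155 0.16  0.165]
scene [277 158] [10  7 33] [614.8 540.   16.8  42.3   4.1] [0.156 0.159 0.165]
scene [270 169] [ 36  33 413] [529.5 381.1 163.6  57.2  12.5] [0.159 0.196 0.219]
scene [320 204] [ 42  21 135] [565.7 172.1 165.3  14.    3.2] [0.159 0.175 0.187]
```

View pics/crop1.png

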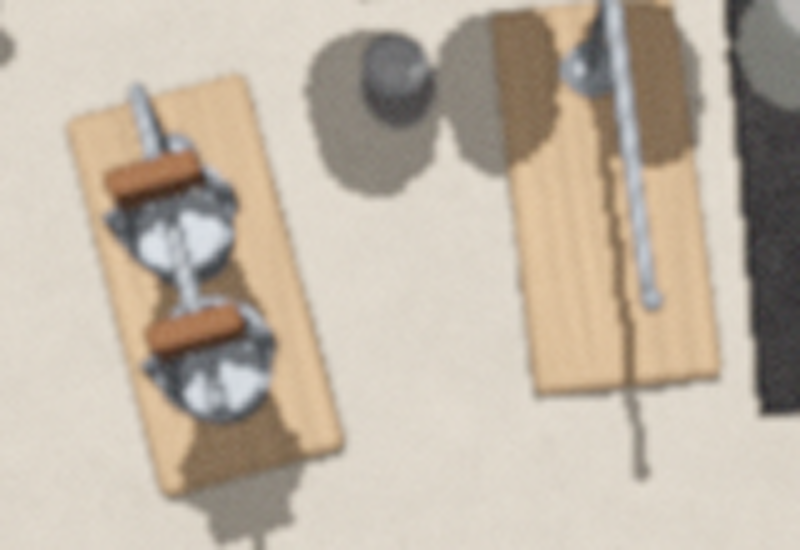

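View pics/crop2.png

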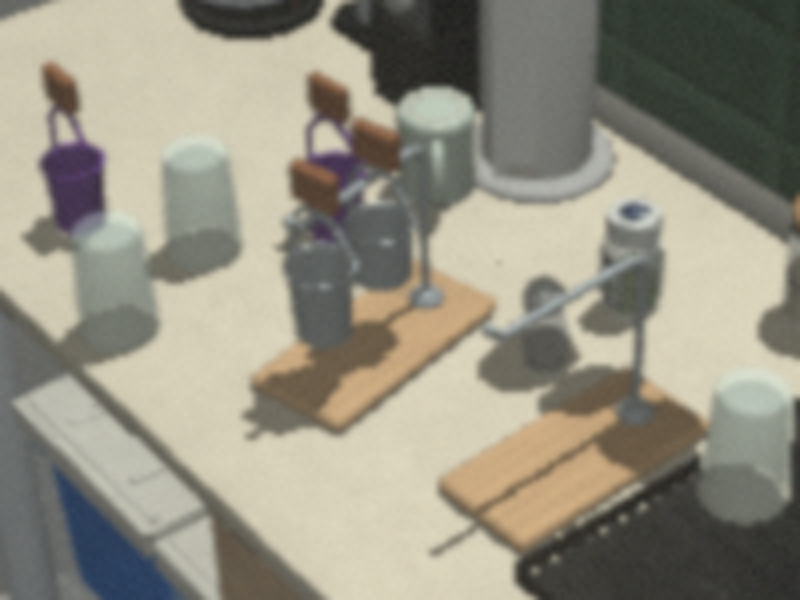

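The crops confirm two grey pails on the left (crowded) hook and an empty right-hand hook, with a purple pail standing behind on the table. Now fitting the grips and arms.

```bash
python3 - <<'E'
from h import *
out={}
for n in ('top','scene'):
    Z=np.load(f'pics/{n}0.npz');im=Z['im'].astype(int);w=cloud(n,Z['d']);X,Y,H=w[...,0],w[...,1],w[...,2]
    brown=(im[...,0]-im[...,2]>35)&(H>.19)&(H<.23)&(X>.4)&(X<.7)&(Y>.28)&(Y<.48)
    l,lab,st,ce=cv2.connectedComponentsWithStats(brown.astype(np.uint8))
    for i in range(1,l):
        q=w[lab==i]
        if len(q)>15:print(n,'grip',st[i],rect(q),np.round(np.percentile(q[:,2],[5,50,98]),4),'top-only',rect(q[q[:,2]>.209]))
    for nm,k in dict(spare=(abs(Y-.175)<.03)&(X>.47)&(X<.66)&(H>.165)&(H<.195),crowd=(abs(Y-.385)<.05)&(X>.43)&(X<.64)&(H>.165)&(H<.18)&~brown&(im[...,0]-im[...,2]<20)).items():
        q=w[k];L=cv2.fitLine((q[:,:2]*1000).astype(np.float32),cv2.DIST_HUBER,0,.01,.01).ravel()
        if L[0]<0:L[:2]*=-1
        t=(q[:,:2]*1000-L[2:])@L[:2]
        t0,t1=np.percentile(t,[1,99]);print(n,nm,len(q),'ang',np.degrees(np.arctan2(L[1],L[0])).round(2),'front',L[2:]+t0*L[:2],'back',L[2:]+t1*L[:2],'z',np.median(q[:,2]))
    f=(abs(H-.014)<.006)&(im[...,0]-im[...,2]>30)
    for nm,k in dict(spare=f&(Y>.09)&(Y<.235)&(X>.45)&(X<.72),crowd=f&(Y>.3)&(Y<.48)&(X>.4)&(X<.68)).items():
        q=w[k];print(n,nm,'foot',len(q),rect(q))
E
```

```text
top grip [245 235  20  11 135] [553.4 389.5  14.4  44.   10.4] [0.2065 0.2151 0.2205] top-only [553.4 389.5  14.4  44.   10.4]
top grip [253 266  21  10 131] [483.8 373.5  13.5  43.2  12.9] [0.2079 0.2153 0.2194] top-only [483.7 373.8  13.5  42.5  12.9]
top spare 231 ang 2.95 front [486.26286212 170.0730893 ] back [641.86968275 178.10107509] z 0.1752892212892987
top crowd 162 ang 12.46 front [464.71705323 369.13449032] back [604.43963146 400.02049362] z 0.1746817163190315
top spare foot 2415 [580.8 174.3 210.2  99.1   3. ]
top crowd foot 1689 [544.9 386.8 209.6  98.9  12.6]
scene grip [288 169  12   8  45] [552.2 387.4  16.   42.4   7.3] [0.2109 0.2162 0.2203] top-only [552.2 387.4  16.   42.4   7.3]
scene grip [272 179  12   8  47] [483.3 372.   17.1  47.2   4.1] [0.2105 0.216  0.2191] top-only [483.3 372.   17.1  47.2   4.1]
scene spare 129 ang 2.48 front [483.85210765 167.49845834] back [638.91318256 174.21076403] z 0.1756574878755781
scene crowd 105 ang 12.64 front [460.52971699 366.09230849] back [608.18443949 399.19745747] z 0.17517151170490808
scene spare foot 1281 [593.8 172.8 244.2 103.1   3. ]
scene crowd foot 951 [544.9 369.2 216.1 138.9   7.4]
```

Measured:
- The crowded hook is at yaw 12.6° with its tip near (456,367).
- The front grip is at (483.6,373.2), 28 mm from the tip. The rear grip is at (553,389), 71 mm behind it. Both match the description, and the grip tops are at z 215 as expected.
- The spare hook is at yaw 3.0° with its origin near (646,178).

Moving above the front grip with the jaw half open.

```bash
python3 -m creep '[{"jaw":0,"travel":[50,-20,30],"roll":-0.13},{"jaw":0,"travel":[100,-45,30],"roll":-0.26},{"jaw":0,"travel":[140,-65,30],"roll":-0.39},{"jaw":0,"travel":[180,-85,30],"roll":-0.52},{"jaw":0,"travel":[220,-103,30],"roll":-0.65},{"jaw":0,"travel":[260,-121,30],"roll":-0.78},{"jaw":0,"travel":[300,-140,30],"roll":-0.91},{"jaw":0,"travel":[334,-156,30],"roll":-1.04},{"jaw":0,"travel":[334,-156,30],"roll":-1.077},{"jaw":0,"travel":[334,-156,30],"roll":-1.077},{"jaw":0,"travel":[334,-156,30],"roll":-1.077},{"jaw":0,"travel":[334,-156,30],"roll":-1.077}]' 40
```

```text
time_s: 1.3
position: [0.4825, 0.3738, 0.4348]
tool_rot: [[-0.219, 0.976, -0.0], [0.976, 0.219, 0.0], [0.0, -0.0, -1.0]]
ft_force: [-1.0, -0.6, -0.2]
grip_width: 0.0425
gripper_force: 0.0
```

```bash
python3 -m creep '[{"jaw":0,"travel":[1,-1,-30],"roll":0},{"jaw":0,"travel":[1,-1,-55],"roll":0},{"jaw":0,"travel":[1,-1,-70],"roll":0},{"jaw":0,"travel":[1,-1,-78],"roll":0},{"jaw":0,"travel":[1,-1,-78],"roll":0},{"jaw":1,"travel":[1,-1,-78],"roll":0},{"jaw":1,"travel":[1,-1,-78],"roll":0},{"jaw":1,"travel":[1,-1,-78],"roll":0},{"jaw":1,"travel":[1,-1,-78],"roll":0},{"jaw":1,"travel":[1,-1,-78],"roll":0},{"jaw":1,"travel":[1,-1,-78],"roll":0}]' 40
```

```text
time_s: 2.4
position: [0.4841, 0.3725, 0.357]
tool_rot: [[-0.217, 0.976, 0.0], [0.976, 0.217, 0.0], [0.0, 0.0, -1.0]]
ft_force: [-2.0, 0.9, 3.7]
grip_width: 0.0134
gripper_force: 41.6
```

```bash
python3 -m creep '[{"jaw":1,"travel":[0,0,8],"roll":0},{"jaw":1,"travel":[0,0,16],"roll":0},{"jaw":1,"travel":[0,0,23],"roll":0},{"jaw":1,"travel":[0,0,23],"roll":0},{"jaw":1,"travel":[-12,-3,23],"roll":0},{"jaw":1,"travel":[-24,-5,23],"roll":0},{"jaw":1,"travel":[-36,-8,23],"roll":0},{"jaw":1,"travel":[-48,-11,23],"roll":0},{"jaw":1,"travel":[-60,-13,23],"roll":0},{"jaw":1,"travel":[-72,-16,23],"roll":0},{"jaw":1,"travel":[-84,-19,23],"roll":0},{"jaw":1,"travel":[-94,-21,23],"roll":0}]' 60
```

```text
time_s: 3.6
position: [0.3894, 0.3512, 0.3797]
tool_rot: [[-0.217, 0.976, -0.0], [0.976, 0.217, -0.0], [-0.0, -0.0, -1.0]]
ft_force: [0.8, 0.3, -1.2]
grip_width: 0.0133
gripper_force: 60.1
```

```bash
python3 -m creep '[{"jaw":1,"travel":[0,-20,0],"roll":0},{"jaw":1,"travel":[1,-45,0],"roll":-0.04},{"jaw":1,"travel":[2,-75,0],"roll":-0.08},{"jaw":1,"travel":[3,-105,0],"roll":-0.12},{"jaw":1,"travel":[4,-135,0],"roll":-0.166},{"jaw":1,"travel":[5,-160,0],"roll":-0.166},{"jaw":1,"travel":[5,-177,0],"roll":-0.166},{"jaw":1,"travel":[5,-186,0],"roll":-0.166},{"jaw":1,"travel":[5,-186,0],"roll":-0.166},{"jaw":1,"travel":[5,-186,0],"roll":-0.166},{"jaw":1,"travel":[5,-186,0],"roll":-0.166}]' 60
python3 - <<'E'
from h import *; from rig import *
im,d=get_image('scene');np.savez('pics/s1.npz',im=im,d=d)
im2,d2=get_image('top')
a=cv2.resize(im[150:300,230:430,::-1],None,fx=4,fy=4,interpolation=cv2.INTER_CUBIC);cv2.imwrite('pics/s1.png',a)
for n,D in(('scene',d),('top',d2)):
    w=cloud(n,D);k=(w[...,2]>.03)&(w[...,2]<.16)&(w[...,0]>.34)&(w[...,0]<.46)&(w[...,1]>.1)&(w[...,1]<.25)
    q=w[k];print(n,len(q),rect(q) if len(q)>5 else '',np.percentile(q[:,2],[1,99]) if len(q) else '')
E
```

```text
time_s: 4.7
position: [0.3952, 0.166, 0.3797]
tool_rot: [[-0.054, 0.999, -0.0], [0.999, 0.054, 0.0], [0.0, -0.0, -1.0]]
ft_force: [-0.7, -0.3, -1.8]
grip_width: 0.0131
gripper_force: 60.1
scene 482 [394.9 167.5  61.9  55.8  52.3] [0.08357986 0.15631269]
top 2  [0.14368262 0.15406031]
```

View pics/s1.png

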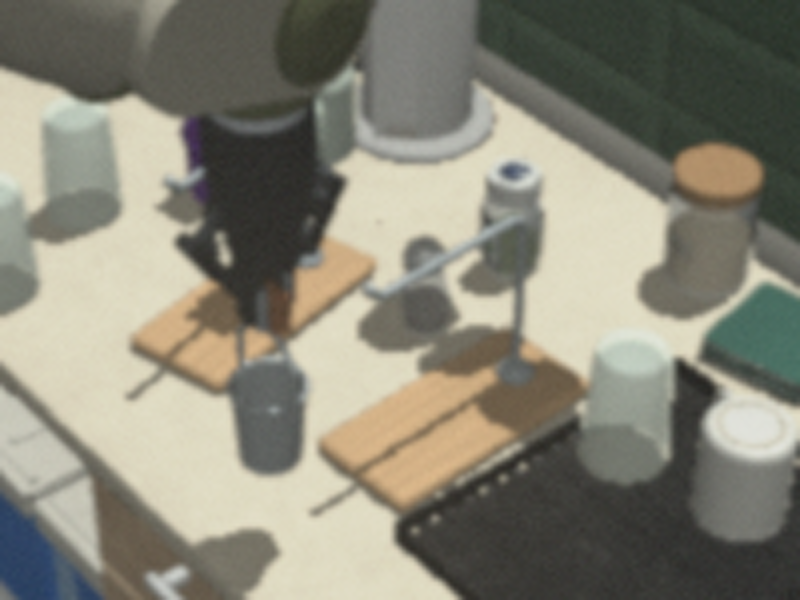

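The scene crop shows the pail hanging upright in the fingers at about (268,410) in the crop, just in front of the spare arm's tip at (375,292). The measured body centre is (395,167), in line with the arm, so I'm inserting along it.

```bash
python3 -m creep '[{"jaw":1,"travel":[12,0,0],"roll":0},{"jaw":1,"travel":[26,0,0],"roll":0},{"jaw":1,"travel":[40,1,0],"roll":0},{"jaw":1,"travel":[54,2,0],"roll":0},{"jaw":1,"travel":[70,3,0],"roll":0},{"jaw":1,"travel":[86,4,0],"roll":0},{"jaw":1,"travel":[102,5,0],"roll":0},{"jaw":1,"travel":[118,5,0],"roll":0},{"jaw":1,"travel":[134,6,0],"roll":0},{"jaw":1,"travel":[147,7,0],"roll":0},{"jaw":1,"travel":[154,7,0],"roll":0},{"jaw":1,"travel":[154,7,0],"roll":0}]' 60
```

```text
time_s: 6.0
position: [0.5501, 0.1724, 0.3792]
tool_rot: [[-0.053, 0.999, -0.0], [0.999, 0.053, -0.0], [-0.0, -0.0, -1.0]]
ft_force: [-0.9, 0.3, -2.4]
grip_width: 0.0135
gripper_force: 60.0
```

```bash
python3 -m creep '[{"jaw":1,"travel":[0,0,-8],"roll":0},{"jaw":1,"travel":[0,0,-15],"roll":0},{"jaw":1,"travel":[0,0,-20],"roll":0},{"jaw":1,"travel":[0,0,-22],"roll":0},{"jaw":1,"travel":[0,0,-23],"roll":0},{"jaw":1,"travel":[0,0,-23],"roll":0},{"jaw":1,"travel":[0,0,-23],"roll":0}]' 60
```

```text
time_s: 6.7
position: [0.5491, 0.1723, 0.3573]
tool_rot: [[-0.053, 0.999, 0.0], [0.999, 0.053, -0.0], [-0.0, 0.0, -1.0]]
ft_force: [-3.6, -1.5, 3.8]
grip_width: 0.0135
gripper_force: 61.0
```

Wrist force z rose from -2.4 to +3.8 N, so the crown rests on the arm. Opening, then rising.

```bash
python3 -m creep '[{"jaw":0.4,"travel":[0,0,0],"roll":0},{"jaw":0,"travel":[0,0,0],"roll":0},{"jaw":0,"travel":[0,0,0],"roll":0},{"jaw":0,"travel":[0,0,0],"roll":0},{"jaw":0,"travel":[0,0,0],"roll":0},{"jaw":0,"travel":[0,0,10],"roll":0},{"jaw":0,"travel":[0,0,30],"roll":0},{"jaw":0,"travel":[0,0,55],"roll":0},{"jaw":0,"travel":[0,0,80],"roll":0},{"jaw":0,"travel":[0,50,80],"roll":0.08},{"jaw":0,"travel":[0,100,80],"roll":0.166},{"jaw":0,"travel":[0,130,80],"roll":0.166}]' 40
python3 - <<'E'
from h import *; from rig import *
im,d=get_image('scene');im2,d2=get_image('top')
a=cv2.resize(im[150:300,230:430,::-1],None,fx=4,fy=4,interpolation=cv2.INTER_CUBIC);cv2.imwrite('pics/s2.png',a)
for n,I,D in(('scene',im,d),('top',im2,d2)):
    w=cloud(n,D);I=I.astype(int);X,Y,H=w[...,0],w[...,1],w[...,2]
    b=(I[...,0]-I[...,2]>35)&(H>.19)&(H<.23)&(X>.4)&(X<.7)
    for nm,k in (('spare',b&(Y>.1)&(Y<.25)),('rear',b&(Y>.33)&(Y<.45))):
        q=w[k];print(n,nm,len(q),rect(q) if len(q)>5 else '',np.percentile(q[:,2],[5,98]) if len(q) else '')
E
```

```text
time_s: 7.9
position: [0.5486, 0.305, 0.4376]
tool_rot: [[-0.221, 0.975, 0.001], [0.975, 0.221, 0.001], [0.001, 0.001, -1.0]]
ft_force: [0.9, -0.9, -1.0]
grip_width: 0.0426
gripper_force: 0.0
scene spare 51 [548.6 172.5  14.1  43.1   1.4] [0.2131821  0.22296973]
scene rear 45 [553.6 384.8  19.1  40.9   5.7] [0.2112774  0.22082026]
top spare 121 [551.9 173.1  15.8  40.3   1.7] [0.20740132 0.2198684 ]
top rear 103 [552.9 395.3  15.   32.3  12. ] [0.2057442  0.21871705]
```

View pics/s2.png

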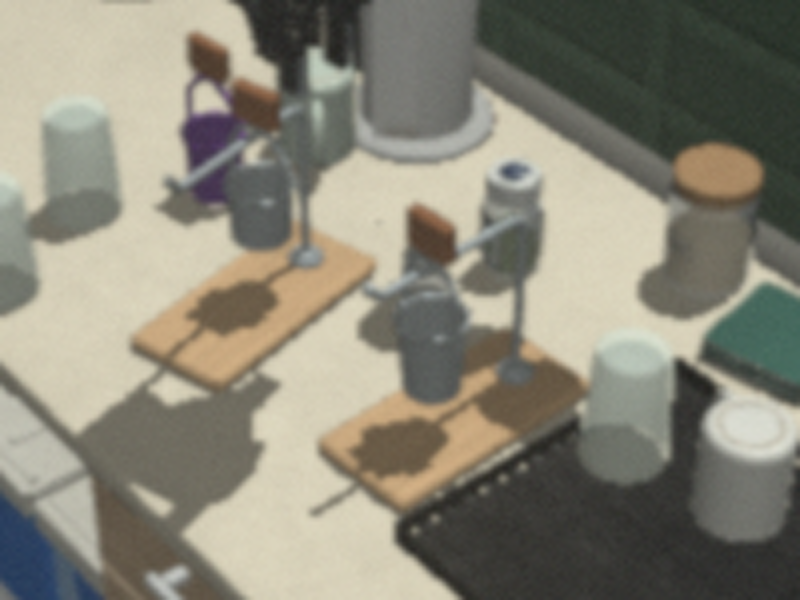

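The first pail hangs on the spare arm (crop 430,340), with its grip at (550,173). The rear pail is unchanged at (crop 260,200). Moving over its grip and down.

```bash
python3 -m creep '[{"jaw":0,"travel":[4,40,0],"roll":0},{"jaw":0,"travel":[4,75,0],"roll":0},{"jaw":0,"travel":[4,86,0],"roll":0},{"jaw":0,"travel":[4,86,0],"roll":0},{"jaw":0,"travel":[4,86,0],"roll":0},{"jaw":0,"travel":[4,86,-30],"roll":0},{"jaw":0,"travel":[4,86,-55],"roll":0},{"jaw":0,"travel":[4,86,-70],"roll":0},{"jaw":0,"travel":[4,86,-79],"roll":0},{"jaw":0,"travel":[4,86,-79],"roll":0},{"jaw":0,"travel":[4,86,-79],"roll":0}]' 40
```

```text
time_s: 9.1
position: [0.5535, 0.3878, 0.3589]
tool_rot: [[-0.217, 0.976, 0.002], [0.976, 0.217, 0.001], [0.0, 0.002, -1.0]]
ft_force: [0.2, 1.0, 0.4]
grip_width: 0.0431
gripper_force: 0.0
```

```bash
python3 -m creep '[{"jaw":1,"travel":[0,0,0],"roll":0},{"jaw":1,"travel":[0,0,0],"roll":0},{"jaw":1,"travel":[0,0,0],"roll":0},{"jaw":1,"travel":[0,0,0],"roll":0},{"jaw":1,"travel":[0,0,0],"roll":0},{"jaw":1,"travel":[0,0,0],"roll":0},{"jaw":1,"travel":[0,0,8],"roll":0},{"jaw":1,"travel":[0,0,16],"roll":0},{"jaw":1,"travel":[0,0,23],"roll":0},{"jaw":1,"travel":[0,0,23],"roll":0}]' 60
```

```text
time_s: 10.1
position: [0.5532, 0.3884, 0.3821]
tool_rot: [[-0.217, 0.976, 0.002], [0.976, 0.217, 0.001], [0.001, 0.002, -1.0]]
ft_force: [0.4, 0.1, -0.6]
grip_width: 0.0129
gripper_force: 60.6
```

```bash
python3 -m creep '[{"jaw":1,"travel":[-10,-2,0],"roll":0},{"jaw":1,"travel":[-24,-5,0],"roll":0},{"jaw":1,"travel":[-38,-8,0],"roll":0},{"jaw":1,"travel":[-52,-12,0],"roll":0},{"jaw":1,"travel":[-66,-15,0],"roll":0},{"jaw":1,"travel":[-80,-18,0],"roll":0},{"jaw":1,"travel":[-94,-21,0],"roll":0},{"jaw":1,"travel":[-108,-24,0],"roll":0},{"jaw":1,"travel":[-122,-27,0],"roll":0},{"jaw":1,"travel":[-136,-30,0],"roll":0},{"jaw":1,"travel":[-150,-33,0],"roll":0},{"jaw":1,"travel":[-162,-36,0],"roll":0}]' 60
```

```text
time_s: 11.3
position: [0.3905, 0.3522, 0.3807]
tool_rot: [[-0.217, 0.976, -0.0], [0.976, 0.217, -0.0], [-0.0, -0.0, -1.0]]
ft_force: [0.6, 0.3, -1.0]
grip_width: 0.0129
gripper_force: 60.6
```

```bash
python3 -m creep '[{"jaw":1,"travel":[-5,-15,0],"roll":0},{"jaw":1,"travel":[-5,-45,0],"roll":0},{"jaw":1,"travel":[-5,-80,0],"roll":0},{"jaw":1,"travel":[-5,-120,0],"roll":0},{"jaw":1,"travel":[-5,-160,0],"roll":0},{"jaw":1,"travel":[-5,-200,0],"roll":0},{"jaw":1,"travel":[-5,-240,0],"roll":0},{"jaw":1,"travel":[-5,-280,0],"roll":0},{"jaw":1,"travel":[-5,-320,0],"roll":0},{"jaw":1,"travel":[-5,-360,0],"roll":0},{"jaw":1,"travel":[-5,-400,0],"roll":0},{"jaw":1,"travel":[-2,-435,0],"roll":0}]' 60
```

```text
time_s: 12.5
position: [0.3886, -0.0844, 0.3809]
tool_rot: [[-0.216, 0.976, 0.0], [0.976, 0.216, -0.0], [-0.0, 0.0, -1.0]]
ft_force: [1.2, 0.3, -0.6]
grip_width: 0.013
gripper_force: 60.6
```

```bash
python3 -m creep '[{"jaw":1,"travel":[6,-30,0],"roll":0},{"jaw":1,"travel":[14,-60,0],"roll":0},{"jaw":1,"travel":[20,-82,0],"roll":0},{"jaw":1,"travel":[25,-94,0],"roll":0},{"jaw":1,"travel":[25,-94,0],"roll":0},{"jaw":1,"travel":[25,-94,0],"roll":0},{"jaw":1,"travel":[25,-94,0],"roll":0},{"jaw":1,"travel":[25,-94,-20],"roll":0},{"jaw":1,"travel":[25,-94,-40],"roll":0},{"jaw":1,"travel":[25,-94,-50],"roll":0},{"jaw":1,"travel":[25,-94,-50],"roll":0}]' 60
python3 - <<'E'
from h import *; from rig import *
im,d=get_image('scene');im2,d2=get_image('top');print(observe()['position'])
a=np.hstack([cv2.resize(i,None,fx=4,fy=4,interpolation=cv2.INTER_CUBIC) for i in (im[270:400,330:430,::-1],im2[230:360,440:540,::-1])]);cv2.imwrite('pics/s3.png',a)
for n,I,D in(('scene',im,d),('top',im2,d2)):
    w=cloud(n,D);I=I.astype(int);X,Y,H=w[...,0],w[...,1],w[...,2]
    b=(X>.34)&(X<.5)&(Y>-.26)&(Y<-.1)
    q=w[b&(H>.02)&(H<.115)];print(n,'pail',len(q),rect(q) if len(q)>5 else '',np.percentile(q[:,2],[1,99]) if len(q) else '')
    q=w[b&(I[...,1]-I[...,0]>15)&(H<.014)];print('coaster',len(q),rect(q) if len(q)>5 else '',np.median(q[:,2]) if len(q) else '')
Z=np.load('pics/scene0.npz');w=cloud('scene',Z['d']);I=Z['im'].astype(int)
k=(I[...,1]-I[...,0]>20)&(w[...,2]<.014)&(w[...,0]>.34)&(w[...,0]<.5)&(w[...,1]>-.26)&(w[...,1]<-.1)
q=w[k];print('coaster0 scene',len(q),rect(q))
E
```

```text
time_s: 13.6
position: [0.4141, -0.176, 0.33]
tool_rot: [[-0.218, 0.976, -0.002], [0.976, 0.218, 0.001], [0.002, -0.001, -1.0]]
ft_force: [-0.1, -0.1, -0.5]
grip_width: 0.0131
gripper_force: 60.5
[ 0.41437533 -0.17645906  0.33135044]
scene pail 670 [ 440.9 -191.4  113.3   94.3    2.6] [0.02094652 0.10733658]
coaster 519 [ 410.2 -179.4   94.7   95.5    3.8] 0.0072340107382393715
top pail 521 [ 460.5 -179.4  107.6  129.9   45.5] [0.02032067 0.10158703]
coaster 781 [ 415.5 -175.5   97.1   93.6    3.7] 0.006321530640359008
coaster0 scene 1021 [ 411.9 -178.5   95.2   94.5    2.8]
```

View pics/s3.png

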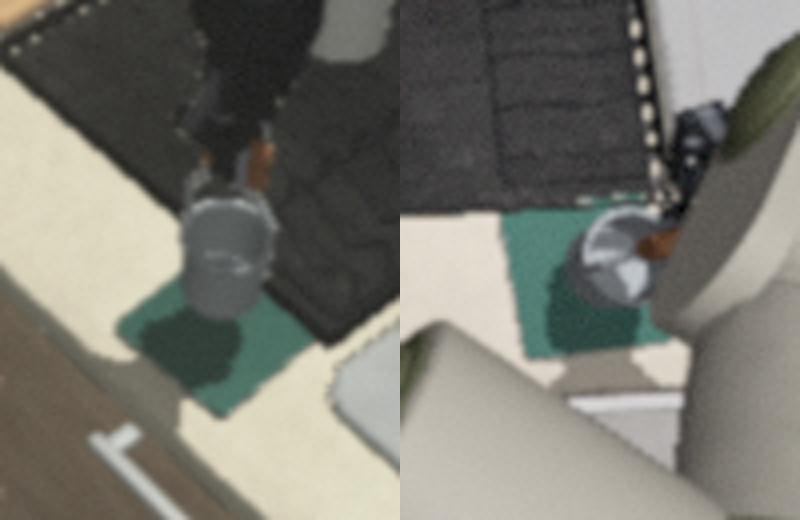

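The pail is held upright over the single coaster: pail at crop (230,260) left and (625,255) right, with the coaster centred near (413.5,-177.5). Its base should be about 40 mm above the coaster top, so I'm lowering it gently.

```bash
python3 -m creep '[{"jaw":1,"travel":[0,-1,-10],"roll":0},{"jaw":1,"travel":[0,-1,-20],"roll":0},{"jaw":1,"travel":[0,-1,-28],"roll":0},{"jaw":1,"travel":[0,-1,-33],"roll":0},{"jaw":1,"travel":[0,-1,-35],"roll":0},{"jaw":1,"travel":[0,-1,-37],"roll":0},{"jaw":1,"travel":[0,-1,-37],"roll":0},{"jaw":1,"travel":[0,-1,-37],"roll":0}]' 60
```

```text
time_s: 14.5
position: [0.4143, -0.1777, 0.2939]
tool_rot: [[-0.217, 0.976, 0.0], [0.976, 0.217, -0.0], [-0.0, 0.0, -1.0]]
ft_force: [0.1, -0.7, -0.7]
grip_width: 0.0134
gripper_force: 60.6
```

```bash
python3 -m creep '[{"jaw":1,"travel":[0,0,-1],"roll":0},{"jaw":1,"travel":[0,0,-1],"roll":0},{"jaw":1,"travel":[0,0,-2],"roll":0},{"jaw":1,"travel":[0,0,-2],"roll":0}]' 60
```

```text
time_s: 14.9
position: [0.4142, -0.1776, 0.2916]
tool_rot: [[-0.217, 0.976, -0.0], [0.976, 0.217, 0.0], [0.0, -0.0, -1.0]]
ft_force: [0.1, 0.2, -0.5]
grip_width: 0.0133
gripper_force: 60.6
```

```bash
python3 -m creep '[{"jaw":1,"travel":[0,0,-1],"roll":0},{"jaw":1,"travel":[0,0,-1],"roll":0}]' 60; python3 -m creep '[{"jaw":1,"travel":[0,0,-1],"roll":0},{"jaw":1,"travel":[0,0,-1],"roll":0}]' 60
```

```text
time_s: 15.1
position: [0.4143, -0.1777, 0.2908]
tool_rot: [[-0.217, 0.976, 0.0], [0.976, 0.217, -0.0], [-0.0, 0.0, -1.0]]
ft_force: [0.3, -0.3, -0.8]
grip_width: 0.0131
gripper_force: 60.8
time_s: 15.3
position: [0.4143, -0.1778, 0.2907]
tool_rot: [[-0.217, 0.976, 0.001], [0.976, 0.217, -0.001], [-0.001, 0.001, -1.0]]
ft_force: [-2.8, 0.2, 10.4]
grip_width: 0.0131
gripper_force: 62.6
```

Contact at about 10 N. Easing up 1 mm, then releasing and rising.

```bash
python3 -m creep '[{"jaw":1,"travel":[0,0,0.8],"roll":0},{"jaw":0.5,"travel":[0,0,0.8],"roll":0},{"jaw":0.2,"travel":[0,0,0.8],"roll":0},{"jaw":0,"travel":[0,0,0.8],"roll":0},{"jaw":0,"travel":[0,0,0.8],"roll":0},{"jaw":0,"travel":[0,0,0.8],"roll":0},{"jaw":0,"travel":[0,0,15],"roll":0},{"jaw":0,"travel":[0,0,40],"roll":0},{"jaw":0,"travel":[0,0,75],"roll":0},{"jaw":0,"travel":[0,0,115],"roll":0},{"jaw":0,"travel":[-20,35,130],"roll":0},{"jaw":0,"travel":[-40,80,130],"roll":0}]' 30
python3 -m creep '[{"jaw":0,"travel":[0,45,0],"roll":0},{"jaw":0,"travel":[0,90,0],"roll":0},{"jaw":0,"travel":[0,130,0],"roll":0},{"jaw":0,"travel":[0,165,0],"roll":0},{"jaw":0,"travel":[0,165,0],"roll":0},{"jaw":0,"travel":[0,165,0],"roll":0}]'
python3 - <<'E'
from h import *; from rig import *
im,d=get_image('scene');im2,d2=get_image('top')
cv2.imwrite('pics/s4.png',np.hstack([cv2.resize(i,(400,300),interpolation=cv2.INTER_CUBIC) for i in (im[150:390,230:550,::-1],im2[130:370,235:555,::-1])]))
for n,I,D in(('scene',im,d),('top',im2,d2)):
    w=cloud(n,D);I=I.astype(int);X,Y,H=w[...,0],w[...,1],w[...,2]
    b=(np.hypot(X-.414,Y+.178)<.045)
    q=w[b&(H>.02)&(H<.075)];print(n,'pail',len(q),rect(q) if len(q)>5 else '',np.percentile(q[:,2],[1,99]) if len(q) else '')
    q=w[b&(H>.044)&(H<.062)];print('rim',len(q),cv2.minEnclosingCircle((q[:,:2]*1000).astype(np.float32)) if len(q)>5 else '')
    q=w[b&(H>.09)&(H<.2)];print('grip',len(q),rect(q) if len(q)>5 else '',np.percentile(q[:,2],[5,98]) if len(q) else '')
E
```

```text
time_s: 16.5
position: [0.374, -0.0977, 0.4215]
tool_rot: [[-0.215, 0.977, 0.004], [0.977, 0.215, -0.002], [-0.003, 0.003, -1.0]]
ft_force: [0.4, 0.4, 0.2]
grip_width: 0.0419
gripper_force: 0.0
time_s: 17.1
position: [0.3741, 0.0677, 0.4197]
tool_rot: [[-0.219, 0.976, 0.0], [0.976, 0.219, -0.0], [-0.0, -0.0, -1.0]]
ft_force: [0.4, -0.4, -0.5]
grip_width: 0.0427
gripper_force: 0.0
scene pail 432 [ 417.2 -181.8   62.4   69.1   37.3] [0.02059429 0.06921775]
rim 185 ((414.01483154296875, -177.000732421875), 31.571088790893555)
grip 264 [ 413.2 -179.3   17.5   59.7   10.4] [0.09802734 0.15179304]
top pail 152 [ 421.2 -187.5   38.4   71.4   83.9] [0.02166433 0.06261124]
rim 90 ((415.7140197753906, -177.42054748535156), 29.323881149291992)
grip 150 [ 415.1 -176.1   13.9   45.6   12.2] [0.1057062  0.15214148]
```

View pics/s4.png

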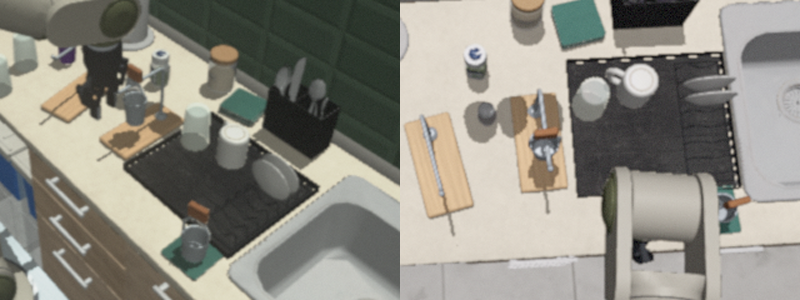

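The picture shows the rear pail upright on the coaster, at (195,240) left and (725,207) right. Its rim centre is (414.5,-177.2), within 1–2 mm of the coaster's middle. The first pail hangs on the spare arm at (545,150), and the gripper is clear of everything.

```bash
python3 -c "
from rig import *
print(close_job())"
```

```text
the job is handed in; nothing more can be done
None
```

The job is handed in: the front pail hangs on the spare hook's arm, and the rear pail stands upright on the single front coaster within about 2 mm of its middle, at about 17 s of the 54 s allowed; no verdict came back.

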